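# Sweep walnut shells into the board's scrap tray

## Robot

A 6-joint arm with a two-finger parallel gripper is mounted at the origin on a cart in front of the work surface, level with it; the furniture and walls round the work are solid. World frame = base frame: x ahead of the robot, y to its left, z up, the work surface at z = 0. Lengths are in mm, angles in rad, forces in N, time in s.
With the tool pointing down it reaches from about 325 to 925 mm from the base axis. Payload 3.1 kg.
Tool frame: the origin (TCP) lies at the very end of the fingers, on their centre line; the grasp point (between the pads) lies 19 mm behind it (tcp_to_grasp is the distance from the TCP to the grasp point, in mm); z points along the fingers, y is the line along which they close (so a half turn about z gives the same grasp; the last joint's range is limited). The gripper opens to 85 mm and grips with 20 to 120 N. Pads are 22 mm wide; open, the fingers measure 114 mm over their backs; the gripper's body (76 mm by 85 mm) begins 54 mm behind the grasp point. The pads swing forward as they close: fully open they stand 13 mm farther back than shut.
Start: joints at [1.147, 0.217, 1.613, -0, 1.311, -0.112], TCP at [191.714, 594.882, 194.1] pointing down, gripper open.
Joint ranges: [-2.75, 2.75], [-0.78, 2.1], [0.31, 2.55], [-1.13, 4.27], [0.13, 2.63], [-2.58, 2.58]. Speed limits (rad/s): [2.79, 2.79, 3.14, 3.14, 3.14, 3.14].

## Interface

Orientations are given as a unit quaternion [x, y, z, w].
In Python, from workcell import * gives the robot as it stands. The module is installed in compiled form; this text tells all that it offers.
- The arm moves only by the tool move_arm, never from a script. Its argument "targets" is a list of rows, each a list of 2 entries, a list of its own where there are three numbers: the shift along the tool's x, y, z in mm, then the turn about the tool's z in rad. A call has 1 to 8 rows; each row is the pose to reach, as a shift and turn from the pose commanded when the call began, along the tool's axes at that moment; what a row does not reach only later rows make up. A row lasts 1/12 s, in which the tool goes at most 41.7 mm and 7.16 degrees, less where a joint would pass 70% of its speed; a pose out of reach is approached as far as the arm can. A call with a gripper value outside its range is refused whole. "hand" is the finger opening in mm, from 0 to 85.4, set as the call begins (left out, the last holds). The fingers move at their own pace and stop on an object; the grip force is fixed at half the most. Time passes only in rows, so rows that repeat a pose let the fingers close. It gives the time, the measured TCP pose, the force, the opening and the grip force at its end, in the units of the state.
- get_state(): the state, without advancing time (a new reading comes with each control period).
- grab_frame(name): name is "side" or "top" or "wrist"; returns a dict with "img" (400x640x3 uint8, red, green, blue), "camera_matrix" (3x3 intrinsics, pixels), "D" ([k1, k2, p1, p2, k3] as OpenCV has them; the pictures are not rectified), "world_from_camera" (4x4, takes a point from camera to world coordinates). Camera axes: x right, y down, z forward; pixel columns grow to the right and rows downward; lengths in mm; the calibration is good to about 2 mm. A picture is of the moment at which its call begins. There is no depth.
- finish_job(): hands the job in; it is judged then, once.
The state is a dict: "clock": time; "q": joint angles; "dq": joint speeds; "joint_torque": joint torques, N m; "position": TCP position; "ee_rot": TCP orientation; "force": force on the tool from outside, world axes, zero at the start; "ft_torque": the same for the moment, N m; "width": finger opening in mm; "finger_force": force on a finger pad.
Only numpy, scipy, OpenCV 4.12 (cv2) and the standard library are available. Lean on these libraries where they do the work, as an engineer would, in place of code of your own. Each camera call takes 0.05 s, during which the arm holds its last target. There are 200 camera calls.

## Task

Push the scrap tray, which stands pulled out at the end of the chopping board, fully home under the board, then sweep the four empty walnut half shells across the board and down through its opening into the tray. Use the fingertips or the outside of the fingers only: push and sweep, never pick anything up, and leave the little dish of kernels, the bowl of nuts and the nutcracker where they are.

Things in the scene. Friction and masses are not known exactly. Their poses are not given: they have to be found in the camera images.
- board: Light wooden chopping board on a darker frame, 220 mm (its x) by 400 mm (its y), flat top 65 mm above the worktop, no rim; heavy, stands fast; place and yaw (within 0.22 rad) differ each time. Origin: centre of its underside, on the worktop. At yaw 0 its x points away from the robot, its y to the robot's left. The scrap opening is near its -y (right) end, the dish of kernels near its +y end.
- opening (a point): Centre of the rectangular scrap opening, level with the board's top; axes as the board's. It goes right through the 16 mm plate, 130 mm along x by 72 mm along y, beginning 106 mm and ending 178 mm from the board's centre towards -y. 45 mm of board remains on either side of it and 22 mm beyond it. Wall cabinets hang 0.58 m above the worktop from x = 0.58 m on.
- tray (a joint): Slide of the scrap tray under the board, m: 0 = fully home (its wooden front closed against the board's end), grows as it is pulled out towards the board's -y; starts 0.080 to 0.115 out, where most of the opening has no tray below it and things would drop to the worktop. About 2 N of friction, stays where it is left, stops rigidly at 0; home: less than 0.005.
- tray_front (a point): Middle of the outer face of the tray's wooden front, 35 mm above the worktop, axes as the board's; moves with the tray (home: 212 mm from the board's centre). The front is 216 mm wide, 12 mm thick, from 8 to 63 mm above the worktop, with a finger scoop 68 mm wide in its top edge where it reaches only 53 mm. To close the tray push this face towards the board's +y.
- tray_in (a point): Centre of the tray's inner floor, 10 mm above the worktop; axes as the board's. Steel pan, inside 168 mm along x by 118 mm along y, walls 30 mm above its floor; the underside of the board's plate is 39 mm above the floor. When home it extends beyond the opening on all four sides.
- ramekin: Small white dish of kernels, 66 mm across and 38 mm high (kernels no higher), standing loose on the board near its +y end; origin: centre of its underside. It stays.
- nut_bowl: White bowl of whole walnuts, 120 mm across and about 85 mm high over the nuts, loose on the worktop to the left of the board; origin: centre of its underside. It stays.
- nutcracker: Steel lever nutcracker lying loose on the worktop behind the board, 175 mm long (its x), 72 mm wide, 13 mm high; origin: middle of its underside. It stays.
- shell_1: Empty walnut half shell, one of four alike, dome up on the board: round, 34 mm across (widest 5 mm above the board), 16 mm high, about 11 to 18 g. Origin: centre of its underside as it lies. Slides when pushed and tips in once its centre is past the opening's edge. All four lie between opening and dish, in two rows across the board, 10 mm or more clear of each other.
- shell_2: Empty walnut half shell, one of four alike, dome up on the board: round, 34 mm across (widest 5 mm above the board), 16 mm high, about 11 to 18 g. Origin: centre of its underside as it lies. Slides when pushed and tips in once its centre is past the opening's edge. All four lie between opening and dish, in two rows across the board, 10 mm or more clear of each other.
- shell_3: Empty walnut half shell, one of four alike, dome up on the board: round, 34 mm across (widest 5 mm above the board), 16 mm high, about 11 to 18 g. Origin: centre of its underside as it lies. Slides when pushed and tips in once its centre is past the opening's edge. All four lie between opening and dish, in two rows across the board, 10 mm or more clear of each other.
- shell_4: Empty walnut half shell, one of four alike, dome up on the board: round, 34 mm across (widest 5 mm above the board), 16 mm high, about 11 to 18 g. Origin: centre of its underside as it lies. Slides when pushed and tips in once its centre is past the opening's edge. All four lie between opening and dish, in two rows across the board, 10 mm or more clear of each other.
Things that resemble listed ones, but are neither listed nor needed, are in the scene too. What is shaped like the shell_4 but turquoise is not meant.

How it is judged (in metres and radians):
On the way, in this order (a step that is already met when the one before it is completed fails the run):
1. the tray is pushed home while all the shells are still on the board (value of joint tray below 0.005 m and height (world z) of each of shell_1, shell_2, shell_3, shell_4 above 0.055 m), for 0.2 s.
2. all four shells are in the tray (value of joint tray below 0.005 m and x of shell_1 in the frame of tray_in between -0.086 and 0.086 m and y of shell_1 in the frame of tray_in between -0.061 and 0.061 m and z of shell_1 in the frame of tray_in between -0.004 and 0.036 m and x of shell_2 in the frame of tray_in between -0.086 and 0.086 m and y of shell_2 in the frame of tray_in between -0.061 and 0.061 m and z of shell_2 in the frame of tray_in between -0.004 and 0.036 m and x of shell_3 in the frame of tray_in between -0.086 and 0.086 m and y of shell_3 in the frame of tray_in between -0.061 and 0.061 m and z of shell_3 in the frame of tray_in between -0.004 and 0.036 m and x of shell_4 in the frame of tray_in between -0.086 and 0.086 m and y of shell_4 in the frame of tray_in between -0.061 and 0.061 m and z of shell_4 in the frame of tray_in between -0.004 and 0.036 m), for 0.2 s.
At the end, for the whole second after the job is handed in: The tray is less than 5 mm from fully home, and all four half shells lie inside it, below the board's plate (all of step 2 and linear speed of each of shell_1, shell_2, shell_3, shell_4 below 0.1 m/s); the robot touches nothing.
It fails at once if a shell is lifted more than 40 mm above the board (height (world z) of any of shell_1, shell_2, shell_3, shell_4 above 0.105 m).
It fails at once if the dish of kernels is moved more than 15 mm or tipped (distance of ramekin from where it was at the start of the episode above 0.015 m or angle between ramekin's own z axis and vertical above 0.25 rad).
It fails at once if the bowl of nuts is moved more than 15 mm or tipped (distance of nut_bowl from where it was at the start of the episode above 0.015 m or angle between nut_bowl's own z axis and vertical above 0.25 rad).
It fails at once if the nutcracker is moved more than 15 mm (distance of nutcracker from where it was at the start of the episode above 0.015 m).
It also fails if it takes over 64 s, if anything falls off the work surface, if the arm or the gripper's body presses on something with over 40 N, if the wrist force passes 120 N, or if a joint passes its speed limit or range.

## Working session

There is one attempt and no reset: what is moved stays moved. The work goes in short steps, Python scripts to look and compute and a tool call to move; the robot and the scene stay as the last step left them, time stands still between calls to the robot, and variables do not carry over. Pictures are saved under pics/ and viewed, at most 10 in all, crops included, and the job is handed in when it is done.

Besides the shell and the picture viewer there is one more tool, called after "Call:" in YAML: its name, and indented under it one key for each argument. move_arm: Moves the arm, as the interface text tells. Its arguments: {"type":"object","properties":{"targets":{"type":"array","items":{"type":"array"}},"hand":{"type":"number"}},"required":["targets"]}

```bash
mkdir -p pics; cat > h.py <<'E'
from workcell import *
import numpy as np, cv2, json
def snap(n,f):
    r=grab_frame(n); cv2.imwrite(f'pics/{f}.png',r['img'][:,:,::-1])
    np.savez(f'pics/{f}.npz',K=r['camera_matrix'],D=r['D'],T=r['world_from_camera']); return r
def w(f,pts,z):
    d=np.load(f'pics/{f}.npz'); T=d['T']
    u=cv2.undistortPoints(np.array(pts,float).reshape(-1,1,2),d['K'],np.array(d['D']).ravel()).reshape(-1,2)
    r=np.c_[u,np.ones(len(u))]@T[:3,:3].T; o=T[:3,3]
    return o+r*((z-o[2])/r[:,2])[:,None]
E
python3 - <<'E'
from h import *
for n in('top','side'): print(snap(n,n+'0')['world_from_camera'].round(2))
s=get_state();print(s['clock'],s['position'],s['ee_rot'],s['width'])
a=cv2.imread('pics/top0.png');b=cv2.imread('pics/side0.png')
cv2.imwrite('pics/t.png',cv2.resize(a,(800,500)))
E
```

```text
[[-0.00000e+00 -1.00000e+00  8.00000e-02  4.94350e+02]
 [-1.00000e+00  0.00000e+00 -1.00000e-02  1.18420e+02]
 [ 1.00000e-02 -8.00000e-02 -1.00000e+00  1.05152e+03]
 [ 0.00000e+00  0.00000e+00  0.00000e+00  1.00000e+00]]
[[ 9.90000e-01 -1.00000e-01  1.30000e-01  3.89480e+02]
 [-1.60000e-01 -6.60000e-01  7.30000e-01 -9.31370e+02]
 [ 1.00000e-02 -7.40000e-01 -6.70000e-01  1.01382e+03]
 [ 0.00000e+00  0.00000e+00  0.00000e+00  1.00000e+00]]
0.1 [191.35382666 594.08818649 192.85941999] [ 1.55249271e-01  9.87874671e-01 -1.09954100e-03 -2.98183215e-04] 85.8554593752935
```

View pics/t.png

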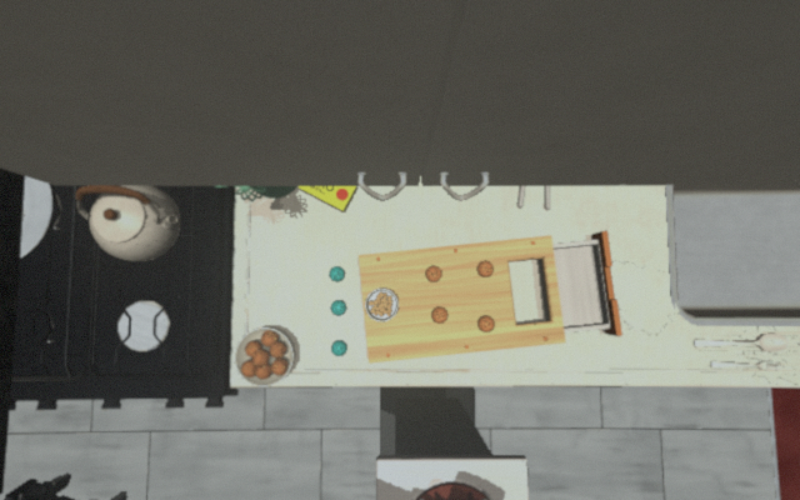

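View pics/side0.png

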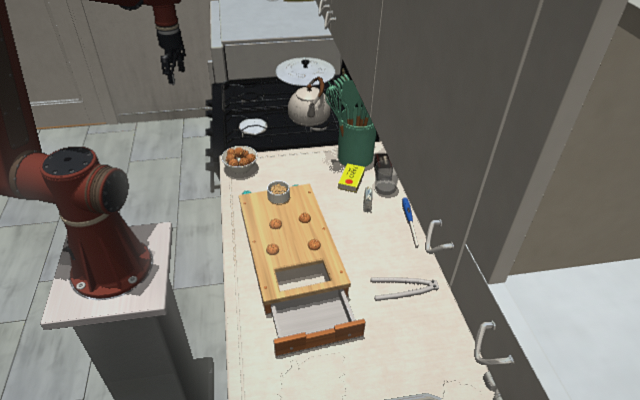

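The top view (800 px wide) shows the board with corners near (360,255), (551,237), (564,342) and (369,361). The opening is near (530,291) and the tray is pulled out to the right, with its front near (610,283). There are four brown half shells at (433,273), (485,268), (440,314) and (486,323). The three turquoise domes at (337,273), (338,307) and (340,348) are decoys on the worktop. The brown ones on the board match the description, and I'll confirm that in one crop.

```bash
python3 - <<'E'
import cv2
a=cv2.imread('pics/top0.png')[170:310,260:510]
cv2.imwrite('pics/c.png',cv2.resize(a,None,fx=3.2,fy=3.2,interpolation=cv2.INTER_CUBIC))
E
```

```text
(no output)
```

View pics/c.png

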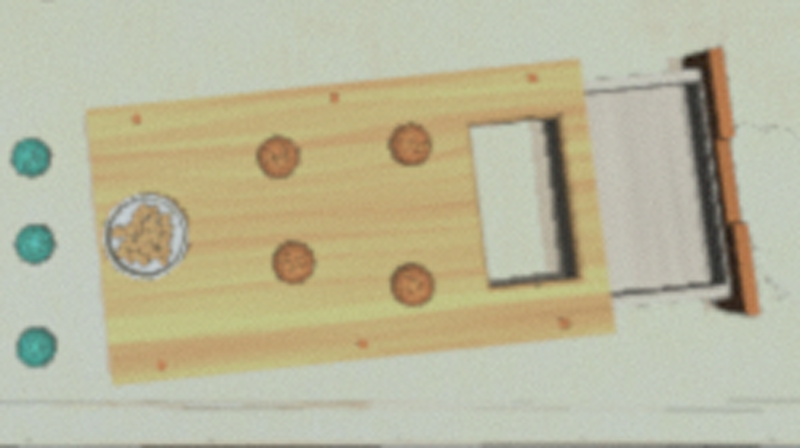

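The crop confirms that the brown domes on the board, at (278,157), (410,144), (294,262) and (412,285), are the shells. The turquoise ones lie off the board.

```bash
cat >> h.py <<'E'
def loc(p,c,yaw): # world->board
    R=np.array([[np.cos(yaw),-np.sin(yaw)],[np.sin(yaw),np.cos(yaw)]]); return (np.asarray(p)[...,:2]-c)@R
def cmd(xy,z,yawx=None):
    """tool-frame shift to world point; turn so that tool x lies along world angle yawx"""
    from scipy.spatial.transform import Rotation as Ro
    s=get_state(); R=Ro.from_quat(s['ee_rot']).as_matrix(); d=R.T@(np.array([*xy,z])-s['position'])
    t=None
    if yawx is not None:
        a=np.arctan2(R[1,0],R[0,0]); t=-((yawx-a+np.pi)%(2*np.pi)-np.pi)
    return d.round(1),t
E
python3 - <<'E'
from h import *
f=lambda P:np.array(P)/3.2+[260,170]-.34
c=w('top0',f([(87,108),(580,60),(615,332),(114,384)]),65)
ctr=c[:,:2].mean(0)
v=(c[0]-c[1]+c[3]-c[2])[:2]; u=(c[0]-c[3]+c[1]-c[2])[:2]
yaw=np.arctan2(-v[0],v[1]); yaw2=np.arctan2(u[1],u[0])
print(c.round(0).tolist(),ctr,yaw,yaw2,np.linalg.norm(v)/2,np.linalg.norm(u)/2)
o=w('top0',f([(470,125),(557,117),(579,276),(490,286)]),65);print('open',loc(o,ctr,yaw).round(1).tolist())
s=w('top0',f([(278,157),(410,144),(294,262),(412,285)]),73);print('shells',s.round(0).tolist(),loc(s,ctr,yaw).round(1).tolist())
d=w('top0',f([(147,235)]),103);print('dish',d.round(),loc(d,ctr,yaw).round(1))
t=w('top0',f([(722,48),(760,313)]),63);print('front',t.round(),loc(t,ctr,yaw).round(1).tolist())
print('bowl',w('top0',[(267*.8,355*.8)],55).round())
print('cracker',w('side0',[(373,280),(373,297),(437,284)],6).round())
np.savez('b.npz',ctr=ctr,yaw=yaw)
E
```

```text
[[576.0, 192.0, 65.0], [613.0, -204.0, 65.0], [397.0, -225.0, 65.0], [358.0, 170.0, 65.0]] [485.87776337 -16.72364325] 0.0968970160344093 0.09864572289561395 397.9629499250297 218.1842278835661
open [[65.4, -104.9], [64.8, -175.0], [-62.4, -176.4], [-63.3, -105.3]]
shells [[535.0, 40.0, 73.0], [546.0, -65.0, 73.0], [453.0, 28.0, 73.0], [434.0, -64.0, 73.0]] [[54.9, 51.7], [54.7, -53.8], [-28.7, 48.0], [-55.8, -42.5]]
dish [[475. 143. 103.]] [[  4.5 160.3]]
front [[ 623. -319.   63.]
 [ 412. -340.   63.]] [[107.1, -314.3], [-105.2, -315.1]]
bowl [[372. 378.  55.]]
cracker [[ 690. -158.    6.]
 [ 676. -212.    6.]
 [ 854. -198.    6.]]
```

Call:
move_arm:
  targets:
    - [[-24,-33,0],0.12]
    - [[-48,-66,0],0.24]
    - [[-72,-98,0],0.36]
    - [[-96,-130,0],0.48]
    - [[-120,-163,0],0.6]
    - [[-145,-195,0],0.72]
    - [[-169,-228,0],0.84]
    - [[-193,-261,0],0.96]
  hand: 20

```text
clock: 0.77
position: [295.1, 285.3, 193.6]
ee_rot: [0.596, 0.803, -0.0, 0.0]
force: [1.2, 0.6, -0.5]
width: 20.2
finger_force: 0.0
```

```bash
cat >> h.py <<'E'
B=(np.array([486.,-17.]),0.0975)
def bp(x,y):
    c,s=np.cos(B[1]),np.sin(B[1]); return B[0]+[c*x-s*y,s*x+c*y]
def go(x,y,z): # board coords target
    s=get_state(); print('clk',round(s['clock'],2),'board xy',loc(s['position'],*B).round(1),'z',s['position'][2].round(1),'F',np.round(s['force'],1),'w',round(s['width'],1),'->',cmd(bp(x,y),z,B[1]+np.pi/2))
E
python3 -c "
from h import *
go(0,-360,190)"
```

```text
clk 0.77 board xy [-160.6  319.4] z 193.6 F [ 1.2  0.6 -0.5] w 20.2 -> (array([-697.7,   24.9,    3.8]), np.float64(0.1964224684370679))
```

Call:
move_arm:
  targets:
    - [[-40,2,0],0.1]
    - [[-80,3,0],0.196]
    - [[-120,5,0],0.196]
    - [[-160,6,0],0.196]
    - [[-200,8,0],0.196]
    - [[-240,9,0],0.196]
    - [[-280,11,0],0.196]
    - [[-320,12,0],0.196]

```text
clock: 1.43
position: [401.0, -17.0, 193.9]
ee_rot: [0.67, 0.742, 0.0, 0.0]
force: [1.7, 1.2, -0.4]
width: 20.3
finger_force: 0.0
```

```bash
python3 -c "
from h import *
go(0,-360,190)"
```

```text
clk 1.43 board xy [-84.6   8.3] z 193.9 F [ 1.7  1.2 -0.4] w 20.3 -> (array([-368.7,   82.8,    3.9]), np.float64(0.004991405629984236))
```

Call:
move_arm:
  targets:
    - [[-41,9,0],0.005]
    - [[-82,18,0],0.005]
    - [[-123,28,0],0.005]
    - [[-164,37,0],0.005]
    - [[-205,46,0],0.005]
    - [[-246,55,0],0.005]
    - [[-287,64,0],0.005]
    - [[-328,74,0],0.005]

```text
clock: 2.1
position: [507.2, -332.8, 193.2]
ee_rot: [0.672, 0.741, 0.0, -0.001]
force: [-0.9, 1.2, 0.2]
width: 19.9
finger_force: 0.0
```

Call:
move_arm:
  targets:
    - [[-40,9,30],0]
    - [[-40,9,70],0]
    - [[-40,9,110],0]
    - [[-40,9,145],0]
    - [[-40,9,165],0]
    - [[-40,9,165],0]

```text
clock: 2.6
position: [514.9, -365.4, 21.1]
ee_rot: [0.672, 0.741, -0.0, -0.007]
force: [-0.7, 0.9, -0.5]
width: 19.8
finger_force: 0.0
```

```bash
python3 -c "
from h import *
go(0,-315,25)
r=snap('wrist','w1');snap('side','s1')"
```

```text
clk 2.6 board xy [  -5.1 -349.6] z 21.1 F [-0.7  0.9 -0.5] w 19.8 -> (array([34.6,  5.1, -3.6]), np.float64(1.7105020908125823e-05))
```

View pics/s1.png

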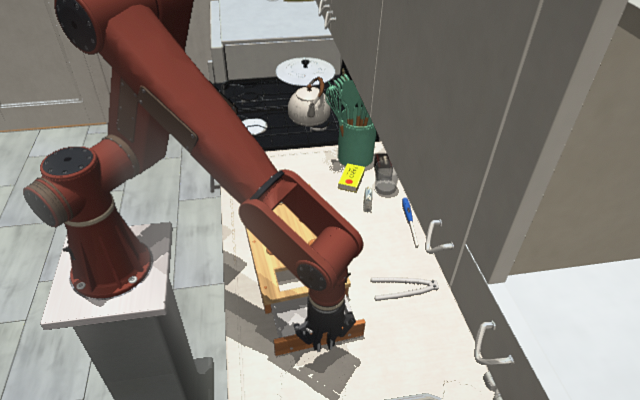

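The side view shows the fingertips in front of the tray's wooden front, near (330,345), so I'll push now.

Call:
move_arm:
  targets:
    - [[14,2,-3],0]
    - [[28,4,-3],0]
    - [[42,5,-3],0]
    - [[56,5,-3],0]
    - [[70,5,-3],0]
    - [[84,5,-3],0]
    - [[98,5,-3],0]
    - [[110,5,-3],0]

```text
clock: 3.37
position: [514.1, -257.8, 32.1]
ee_rot: [0.671, 0.741, 0.0, -0.0]
force: [0.4, -0.2, 0.4]
width: 20.3
finger_force: 0.0
```

Call:
move_arm:
  targets:
    - [[4,0,0],0]
    - [[8,0,0],0]
    - [[12,0,0],0]
    - [[16,0,0],0]
    - [[18,0,0],0]
    - [[18,0,0],0]

```text
clock: 3.87
position: [512.7, -241.9, 32.0]
ee_rot: [0.672, 0.741, -0.0, -0.0]
force: [0.6, -0.3, 0.3]
width: 20.3
finger_force: 0.0
```

```bash
python3 -c "
from h import *
go(0,-223,25)"
```

```text
clk 3.87 board xy [   4.7 -226.4] z 32.0 F [ 0.6 -0.3  0.3] w 20.3 -> (array([ 3.4, -4.7,  7. ]), np.float64(0.00033861185979455755))
```

Call:
move_arm:
  targets:
    - [[3,0,0],0]
    - [[6,0,0],0]
    - [[8,0,0],0]
    - [[8,0,0],0]

```text
clock: 4.2
position: [511.8, -233.6, 32.0]
ee_rot: [0.672, 0.741, 0.0, -0.0]
force: [0.2, 0.5, -1.0]
width: 20.5
finger_force: 0.0
```

```bash
python3 -c "
from h import *
go(0,-223,25)"
```

```text
clk 4.2 board xy [   4.6 -218.1] z 32.0 F [ 0.2  0.5 -1. ] w 20.5 -> (array([-4.9, -4.6,  7. ]), np.float64(0.0006769746538326515))
```

```bash
python3 -c "
from h import *
a=snap('top','t2')['img'][140:340,270:530];b=snap('side','s2')['img'][200:400,200:460]
cv2.imwrite('pics/c2.png',cv2.resize(np.hstack([a,b])[:,:,::-1],(800,308),interpolation=cv2.INTER_CUBIC))"
```

```text
(no output)
```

View pics/c2.png

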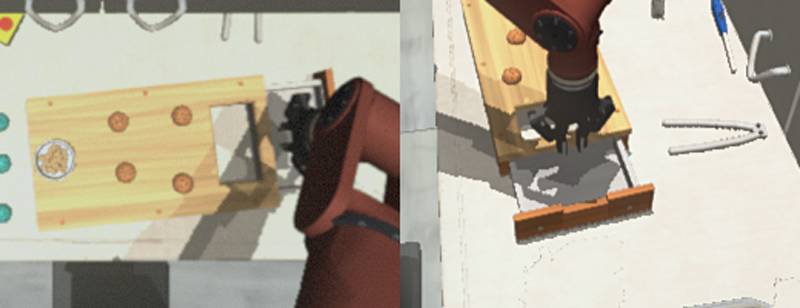

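The tray did not move: the fingers seem to be inside the front rather than outside it. I'll check this by projecting the reported TCP into the images.

```bash
cat >> h.py <<'E'
def proj(f,P):
    d=np.load(f'pics/{f}.npz'); Ti=np.linalg.inv(d['T'])
    return cv2.projectPoints(np.array(P,float).reshape(-1,3),cv2.Rodrigues(Ti[:3,:3])[0],Ti[:3,3],d['K'],np.array(d['D']).ravel())[0].reshape(-1,2)
E
python3 -c "
from h import *
p=get_state()['position'];print(p)
P=[p,[*bp(107,-315),63],[*bp(-105,-315),63],[*bp(107,-200),65],[*bp(-108,-200),65]]
for f,o in(('t2',(270,140)),('s2',(200,200))): print(f,((proj(f,P)-o)*400/260+([400,0] if f=='s2' else 0)).round().tolist())
print(proj('s1',[[514.9,-365.4,21.1],*P[1:3]]).round())
# view: side with markers + wrist
a=cv2.imread('pics/s1.png')
for q,c in zip(proj('s1',[[514.9,-365.4,21.1],*P[1:]]),[(255,0,0)]+[(0,255,0)]*4): cv2.drawMarker(a,tuple(int(v) for v in q.round()),c,1,5,1)
b=cv2.imread('pics/s2.png')
for q,c in zip(proj('s2',P),[(255,0,0)]+[(0,255,0)]*4): cv2.drawMarker(b,tuple(int(v) for v in q.round()),c,1,5,1)
g=lambda i:cv2.resize(i[230:400,230:400],(400,400),interpolation=cv2.INTER_CUBIC)
cv2.imwrite('pics/m.png',np.hstack([g(a),g(b)]))"
```

```text
[ 511.93435918 -233.95045286   32.06956227]
t2 [[276.0, 135.0], [332.0, 69.0], [350.0, 196.0], [264.0, 75.0], [281.0, 205.0]]
s2 [[572.0, 163.0], [654.0, 188.0], [516.0, 220.0], [630.0, 129.0], [499.0, 156.0]]
[[322. 356.]
 [365. 322.]
 [275. 343.]]
```

View pics/m.png

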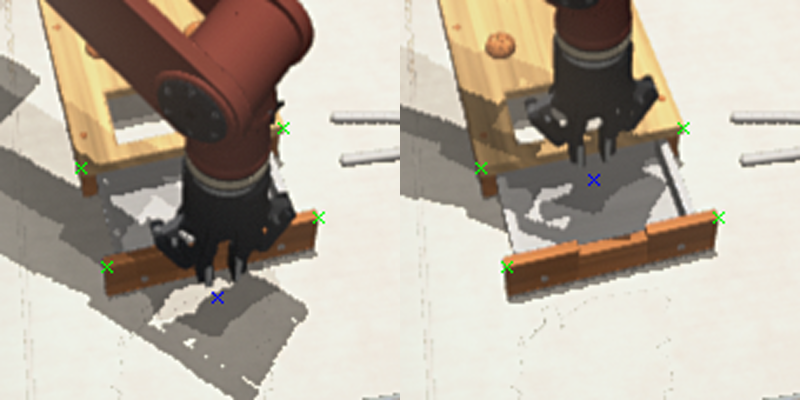

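The front is unmoved at board y −315. The visible tips sit about 20 mm above the projected TCP, so the fingers slid over the scoop. I'll back out over the top, shut the fingers and descend with a force check.

Call:
move_arm:
  targets:
    - [[0,0,-35],0]
    - [[0,0,-70],0]
    - [[-40,-4,-80],0]
    - [[-80,-4,-80],0]
    - [[-120,-4,-80],0]
    - [[-135,-4,-75],0]
    - [[-135,-4,-40],0]
    - [[-135,-4,-10],0]
  hand: 0

```text
clock: 4.97
position: [522.7, -371.8, 43.2]
ee_rot: [0.672, 0.74, 0.0, 0.003]
force: [-0.5, 0.4, -1.5]
width: 0.2
finger_force: 0.0
```

Call:
move_arm:
  targets:
    - [[0,0,0],0]
    - [[0,0,4],0]
    - [[0,0,8],0]
    - [[0,0,12],0]
    - [[0,0,16],0]
    - [[0,0,20],0]
    - [[0,0,20],0]

```text
clock: 5.55
position: [521.3, -368.5, 22.2]
ee_rot: [0.672, 0.741, 0.0, 0.0]
force: [-0.1, 0.4, -0.1]
width: 0.0
finger_force: 0.0
```

```bash
python3 -c "
from h import *
go(0,-315,25)"
```

```text
clk 5.55 board xy [   0.9 -353.3] z 22.2 F [-0.1  0.4 -0.1] w 0.0 -> (array([38.3, -0.8, -2.8]), np.float64(0.0008023357020374711))
```

Call:
move_arm:
  targets:
    - [[0,0,4],0]
    - [[0,0,8],0]
    - [[0,0,12],0]
    - [[0,0,12],0]
    - [[0,0,12],0]

```text
clock: 5.97
position: [520.8, -368.4, 9.5]
ee_rot: [0.672, 0.741, -0.0, -0.001]
force: [0.7, -0.3, 0.3]
width: -0.1
finger_force: 0.0
```

```bash
python3 -c "
from h import *
go(0,-315,25)
p=get_state()['position']
snap('side','s3');a=cv2.imread('pics/s3.png')
cv2.drawMarker(a,tuple(int(v) for v in proj('s3',[p])[0].round()),(255,0,0),1,5,1)
b=snap('wrist','w3')['img'][:,:,::-1]
print(proj('w3',[p]))
cv2.imwrite('pics/m3.png',np.hstack([cv2.resize(a[280:400,260:390],(400,370),interpolation=cv2.INTER_CUBIC),cv2.resize(b,(400,370))]))"
```

```text
clk 5.97 board xy [   0.4 -353.1] z 9.5 F [ 0.7 -0.3  0.3] w -0.1 -> (array([ 38.1,  -0.4, -15.5]), np.float64(0.0004778528865956311))
[[315.30252833 223.16885598]]
```

View pics/m3.png

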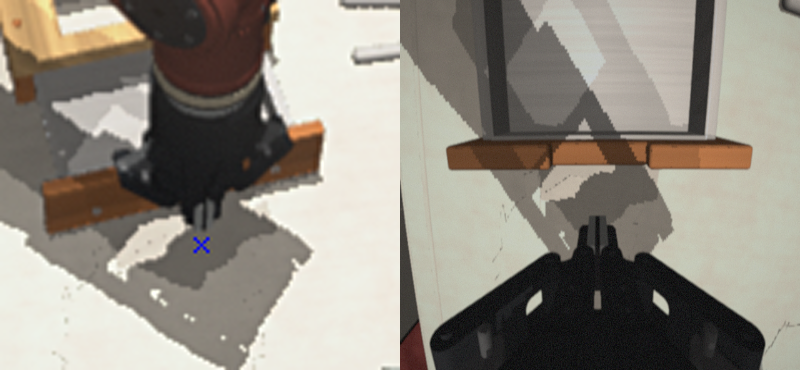

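The tips are outside the front, low enough and clear of the worktop. I'll push from here.

Call:
move_arm:
  targets:
    - [[12,0,0],0]
    - [[24,0,0],0]
    - [[36,0,0],0]
    - [[48,0,0],0]
    - [[60,0,0],0]
    - [[60,0,0],0]

```text
clock: 6.57
position: [514.5, -305.2, 9.7]
ee_rot: [0.671, 0.741, 0.001, -0.002]
force: [0.0, 0.2, -0.9]
width: -0.3
finger_force: 0.0
```

```bash
python3 -c "
from h import *
go(0,-223,10)
s=snap('top','t4');f=lambda t:proj('t4',[*[[*bp(x,-212-t),63] for x in (90,-90)]]).round()
a=s['img'][170:310,380:520];cv2.imwrite('pics/t4c.png',cv2.resize(a[:,:,::-1],(560,560)))"
```

```text
clk 6.57 board xy [   0.3 -289.6] z 9.7 F [ 0.   0.2 -0.9] w -0.3 -> (array([66.6, -0.1, -0.1]), np.float64(0.0021017898880852925))
```

View pics/t4c.png

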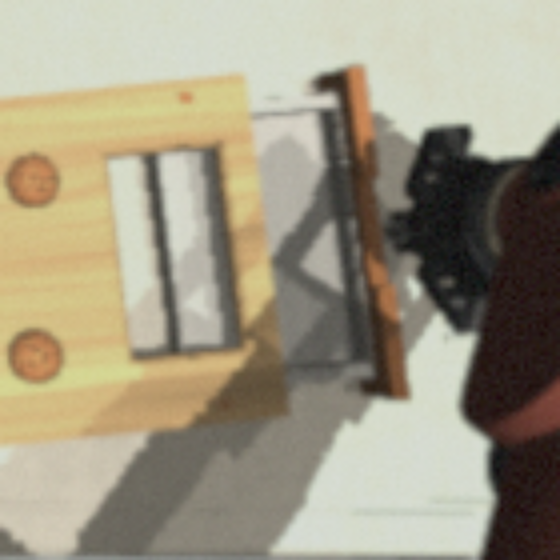

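The tray is moving: its front is now near board y −275, with the TCP about 15 mm behind it. I'll keep pushing until the force rises.

Call:
move_arm:
  targets:
    - [[8,0,0],0]
    - [[16,0,0],0]
    - [[24,0,0],0]
    - [[32,0,0],0]
    - [[40,0,0],0]
    - [[48,0,0],0]
    - [[55,0,0],0]
    - [[60,0,0],0]

```text
clock: 7.28
position: [509.5, -248.3, 10.3]
ee_rot: [0.672, 0.741, 0.0, 0.0]
force: [0.1, -3.3, 1.1]
width: 0.1
finger_force: 1.2
```

Call:
move_arm:
  targets:
    - [[2,0,0],0]
    - [[4,0,0],0]
    - [[6,0,0],0]
    - [[6,0,0],0]

```text
clock: 7.62
position: [508.8, -242.9, 10.0]
ee_rot: [0.672, 0.741, 0.0, -0.0]
force: [-0.4, -1.1, 0.5]
width: 0.1
finger_force: 0.4
```

```bash
python3 -c "
from h import *
go(0,-223,10)"
```

```text
clk 7.62 board xy [   0.7 -227. ] z 10.0 F [-0.4 -1.1  0.5] w 0.1 -> (array([ 4. , -0.7,  0. ]), np.float64(0.0003168627088467879))
```

Call:
move_arm:
  targets:
    - [[2,0,0],0]
    - [[4,0,0],0]
    - [[6,0,0],0]
    - [[6,0,0],0]
    - [[6,0,0],0]

```text
clock: 8.03
position: [508.3, -237.5, 10.1]
ee_rot: [0.672, 0.741, -0.0, 0.0]
force: [0.0, -2.7, 0.3]
width: 0.1
finger_force: 1.5
```

```bash
python3 -c "
from h import *
go(0,-223,10)"
```

```text
clk 8.03 board xy [   0.7 -221.7] z 10.1 F [ 0.  -2.7  0.3] w 0.1 -> (array([-1.3, -0.7,  0.1]), np.float64(0.0005351602157732671))
```

Call:
move_arm:
  targets:
    - [[2,0,0],0]
    - [[4,0,0],0]
    - [[6,0,0],0]
    - [[6,0,0],0]

```text
clock: 8.37
position: [508.5, -237.6, 10.4]
ee_rot: [0.671, 0.742, -0.004, 0.005]
force: [-0.1, -17.7, -7.0]
width: -0.0
finger_force: 8.6
```

```bash
python3 -c "
from h import *
go(0,-223,10)"
```

```text
clk 8.37 board xy [   0.9 -221.8] z 10.4 F [ -0.1 -17.7  -7. ] w -0.0 -> (array([-1.2, -0.9,  0.4]), np.float64(0.003380588234803028))
```

The tray hit its stop at 18 N and is home, with the finger face 10 mm ahead of the TCP. Next I'll back off, rise and go behind the first shell, with the fingers 22 mm apart as a cradle.

Call:
move_arm:
  targets:
    - [[-14,0,0],0]
    - [[-14,0,-40],0]
    - [[-14,0,-80],0]
    - [[-14,0,-120],0]
    - [[24,10,-125],0]
    - [[62,20,-125],0]
    - [[100,30,-125],0]
    - [[138,40,-125],0]
  hand: 22

```text
clock: 9.03
position: [533.3, -87.8, 135.2]
ee_rot: [0.672, 0.74, 0.0, -0.001]
force: [0.3, -0.5, 0.2]
width: 22.0
finger_force: 0.0
```

Call:
move_arm:
  targets:
    - [[38,10,0],0]
    - [[60,14,20],0]
    - [[60,14,45],0]
    - [[60,14,52],0]
    - [[60,14,52],0]

```text
clock: 9.45
position: [538.4, -27.8, 79.8]
ee_rot: [0.671, 0.741, -0.002, -0.004]
force: [-0.8, 0.2, -0.2]
width: 21.9
finger_force: 0.0
```

```bash
python3 -c "
from h import *
go(55,-15,70)"
```

```text
clk 9.45 board xy [ 51.1 -15.8] z 79.8 F [-0.8  0.2 -0.2] w 21.9 -> (array([0.8, 4. , 9.7]), np.float64(0.0011356804867173054))
```

Call:
move_arm:
  targets:
    - [[1,4,3],0]
    - [[1,4,6],0]
    - [[1,4,9],0]
    - [[1,4,12],0]
    - [[1,4,14],0]
    - [[1,4,14],0]

```text
clock: 9.95
position: [545.7, -28.0, 68.9]
ee_rot: [0.672, 0.741, -0.0, -0.0]
force: [-0.2, -0.3, -0.5]
width: 22.0
finger_force: 0.0
```

Call:
move_arm:
  targets:
    - [[0,0,2],0]
    - [[0,0,4],0]
    - [[0,0,4],0]
    - [[0,0,4],0]

```text
clock: 10.28
position: [545.8, -27.6, 65.0]
ee_rot: [0.672, 0.741, -0.0, -0.0]
force: [0.6, -0.1, 0.8]
width: 21.7
finger_force: 0.0
```

```bash
python3 -c "
from h import *
go(55,-15,70)
p=get_state()['position']
snap('side','s5');a=cv2.imread('pics/s5.png')
q=proj('s5',[p])[0].round();print(q)
b=snap('wrist','w5')['img'][:,:,::-1]
cv2.imwrite('pics/m5.png',np.hstack([cv2.resize(a[180:300,240:370],(400,370),interpolation=cv2.INTER_CUBIC),cv2.resize(b,(400,370))]))"
```

```text
clk 10.28 board xy [ 58.5 -16.4] z 65.0 F [ 0.6 -0.1  0.8] w 21.7 -> (array([ 1.4, -3.5, -5. ]), np.float64(0.00047724130893112005))
[312. 235.]
```

View pics/m5.png

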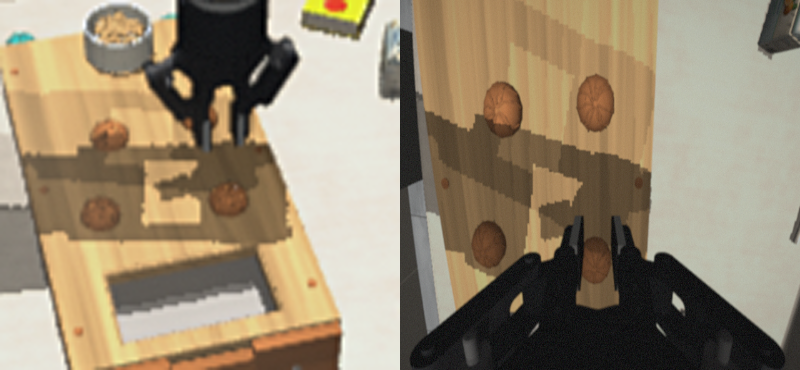

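The tray is closed, and the fingers stand behind shell B (wrist (595,260)), lined up in x. The tips are still above the board with no contact, so I'll keep descending with a force check.

Call:
move_arm:
  targets:
    - [[0,-3,2],0]
    - [[0,-3,4],0]
    - [[0,-3,6],0]
    - [[0,-3,6],0]

```text
clock: 10.72
position: [542.4, -27.9, 58.5]
ee_rot: [0.672, 0.741, -0.0, -0.0]
force: [0.5, -0.1, -0.6]
width: 21.9
finger_force: 0.0
```

Call:
move_arm:
  targets:
    - [[0,0,1],0]
    - [[0,0,2],0]
    - [[0,0,3],0]
    - [[0,0,3],0]

```text
clock: 11.05
position: [542.8, -27.9, 55.9]
ee_rot: [0.672, 0.741, -0.0, -0.0]
force: [-0.6, -0.3, 0.3]
width: 22.1
finger_force: 0.0
```

Call:
move_arm:
  targets:
    - [[0,0,1],0]
    - [[0,0,2],0]
    - [[0,0,3],0]
    - [[0,0,3],0]

```text
clock: 11.38
position: [542.7, -27.9, 52.8]
ee_rot: [0.672, 0.741, -0.0, -0.0]
force: [0.3, -0.8, -0.2]
width: 21.9
finger_force: 0.0
```

Call:
move_arm:
  targets:
    - [[0,0,1],0]
    - [[0,0,2],0]
    - [[0,0,2],0]

```text
clock: 11.63
position: [542.8, -27.9, 50.9]
ee_rot: [0.672, 0.741, -0.0, -0.0]
force: [0.1, -0.1, -0.5]
width: 22.3
finger_force: 0.0
```

Call:
move_arm:
  targets:
    - [[0,0,1],0]
    - [[0,0,2],0]
    - [[0,0,2],0]

```text
clock: 11.88
position: [542.8, -27.9, 48.8]
ee_rot: [0.672, 0.741, -0.0, -0.0]
force: [-0.2, -0.3, -0.1]
width: 22.2
finger_force: 0.0
```

Call:
move_arm:
  targets:
    - [[0,0,1],0]
    - [[0,0,2],0]
    - [[0,0,2],0]

```text
clock: 12.13
position: [542.8, -27.9, 46.9]
ee_rot: [0.672, 0.741, -0.0, -0.0]
force: [0.1, 0.3, -0.4]
width: 22.0
finger_force: 0.0
```

Call:
move_arm:
  targets:
    - [[0,0,1],0]
    - [[0,0,2],0]
    - [[0,0,2],0]

```text
clock: 12.38
position: [542.8, -27.9, 44.9]
ee_rot: [0.672, 0.741, -0.0, -0.0]
force: [-0.1, -0.5, -0.0]
width: 22.1
finger_force: 0.0
```

Call:
move_arm:
  targets:
    - [[0,0,1],0]
    - [[0,0,2],0]
    - [[0,0,2],0]

```text
clock: 12.63
position: [542.8, -27.9, 42.9]
ee_rot: [0.672, 0.741, -0.0, -0.0]
force: [0.0, 1.0, -0.3]
width: 22.1
finger_force: 0.0
```

Call:
move_arm:
  targets:
    - [[0,0,1],0]
    - [[0,0,2],0]
    - [[0,0,2],0]

```text
clock: 12.88
position: [542.7, -27.9, 40.8]
ee_rot: [0.672, 0.741, -0.0, -0.0]
force: [-0.4, -0.2, 0.4]
width: 22.1
finger_force: 0.0
```

Call:
move_arm:
  targets:
    - [[0,0,1],0]
    - [[0,0,2],0]
    - [[0,0,2],0]

```text
clock: 13.13
position: [542.8, -28.0, 38.9]
ee_rot: [0.672, 0.741, -0.0, -0.0]
force: [-0.3, 0.4, -0.3]
width: 22.0
finger_force: 0.0
```

Call:
move_arm:
  targets:
    - [[0,0,1],0]
    - [[0,0,2],0]
    - [[0,0,2],0]

```text
clock: 13.38
position: [542.8, -28.0, 36.8]
ee_rot: [0.672, 0.741, -0.0, -0.0]
force: [-0.0, 0.7, 0.6]
width: 22.3
finger_force: 0.0
```

```bash
python3 -c "
from h import *
for z in (65,75,85,95): print(z,proj('s5',[[545.8,-27.6,z]]).round(1), proj('w5',[[545.8,-27.6,z]]).round(1))
go(55,-16,40)
p=get_state()['position']
a=snap('side','s6')['img'][:,:,::-1]
print(proj('s6',[[p[0],p[1],z] for z in (65,75)]))
cv2.imwrite('pics/s6c.png',cv2.resize(a[190:270,270:370],(800,600),interpolation=cv2.INTER_CUBIC))"
```

```text
65 [[311.8 235.5]] [[315.5 223.6]]
75 [[311.8 232.9]] [[315.5 229.4]]
85 [[311.9 230.3]] [[315.5 235.8]]
95 [[311.9 227.7]] [[315.5 242.9]]
clk 13.38 board xy [ 55.4 -16.4] z 36.8 F [-0.   0.7  0.6] w 22.3 -> (array([ 0.4, -0.4, -3.2]), np.float64(0.0004256298637002054))
[[310.70665716 235.7004776 ]
 [310.73476056 233.14144578]]
```

View pics/s6c.png

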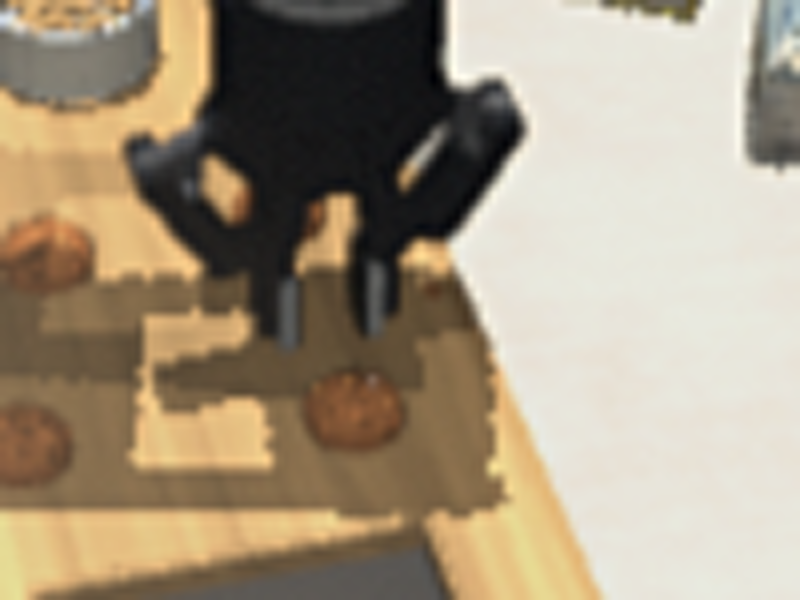

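The tips, at crop (288,347) and (373,335), are still above the board, in line with shell B at (355,410). The real tips sit well short of the nominal TCP, so I'll keep going down with a force check.

Call:
move_arm:
  targets:
    - [[0,0,1],0]
    - [[0,0,2],0]
    - [[0,0,3],0]

```text
clock: 13.68
position: [543.0, -28.0, 34.0]
ee_rot: [0.672, 0.741, 0.0, 0.0]
force: [-0.3, 0.6, -0.2]
width: 22.2
finger_force: 0.0
```

Call:
move_arm:
  targets:
    - [[0,0,1],0]
    - [[0,0,2],0]
    - [[0,0,3],0]

```text
clock: 13.93
position: [542.9, -28.0, 31.0]
ee_rot: [0.672, 0.741, -0.0, -0.0]
force: [0.1, 0.4, -0.5]
width: 22.1
finger_force: 0.0
```

Call:
move_arm:
  targets:
    - [[0,0,1],0]
    - [[0,0,2],0]
    - [[0,0,2],0]

```text
clock: 14.18
position: [542.7, -28.0, 28.8]
ee_rot: [0.672, 0.741, -0.0, -0.0]
force: [-0.4, 0.4, 0.0]
width: 22.0
finger_force: 0.0
```

Call:
move_arm:
  targets:
    - [[0,0,1],0]
    - [[0,0,2],0]
    - [[0,0,2],0]

```text
clock: 14.43
position: [543.1, -28.0, 27.9]
ee_rot: [0.672, 0.741, -0.0, -0.0]
force: [-1.5, 0.5, 4.7]
width: 22.4
finger_force: 2.2
```

Call:
move_arm:
  targets:
    - [[0,0,1],0]
    - [[0,0,2],0]
    - [[0,0,2],0]

```text
clock: 14.68
position: [543.2, -28.0, 27.9]
ee_rot: [0.672, 0.741, -0.0, -0.0]
force: [-6.3, 0.9, 16.6]
width: 21.8
finger_force: 7.7
```

Call:
move_arm:
  targets:
    - [[0,0,1],0]
    - [[0,0,2],0]
    - [[0,0,2],0]

```text
clock: 14.93
position: [543.2, -28.0, 27.8]
ee_rot: [0.671, 0.741, -0.001, -0.001]
force: [-12.3, 1.2, 26.7]
width: 21.9
finger_force: 13.1
```

Contact with the board comes at TCP z 27.9, so the tips are about 37 mm shorter than nominal. I'll raise 3 mm off the board and sweep shell B.

Call:
move_arm:
  targets:
    - [[0,0,-8],0]
    - [[-8,-1,-8],0]
    - [[-18,-3,-8],0]
    - [[-30,-4,-8],0]
    - [[-42,-6,-8],0]
    - [[-54,-7,-8],0]
    - [[-66,-9,-8],0]
    - [[-78,-11,-8],0]

```text
clock: 15.6
position: [539.8, -108.3, 31.1]
ee_rot: [0.672, 0.741, 0.0, 0.0]
force: [0.3, 0.2, 0.6]
width: 21.9
finger_force: 0.0
```

Call:
move_arm:
  targets:
    - [[-10,-1,0],0]
    - [[-20,-2,0],0]
    - [[-25,-2,0],0]
    - [[-25,-2,0],0]
    - [[-10,-2,-40],0]
    - [[10,-30,-60],0]
    - [[45,-60,-60],0]
    - [[80,-90,-60],0]

```text
clock: 16.27
position: [449.5, -41.8, 92.9]
ee_rot: [0.672, 0.74, 0.001, 0.002]
force: [0.6, 0.6, 0.6]
width: 22.4
finger_force: 0.0
```

```bash
cat >> h.py <<'E'
def shells(f): # brown blobs on board, in board coords
    im=snap('top',f)['img']; h=cv2.cvtColor(im,cv2.COLOR_RGB2HSV); a=im.astype(int)
    m=((a[:,:,0]-a[:,:,2]>45)&(a[:,:,1]<135)).astype(np.uint8)
    n,l,s,c=cv2.connectedComponentsWithStats(m)
    for k in range(1,n):
        if 25<s[k,4]<400:
            b=loc(w(f,[c[k]],70),*B)[0]
            if abs(b[0])<130 and -260<b[1]<130: print(s[k,4],b.round(0))
E
python3 -c "
from h import *
go(-56,-6,31)
shells('t7')"
```

```text
clk 16.27 board xy [-38.7 -21.1] z 92.9 F [0.6 0.6 0.6] w 22.4 -> (array([ 15.2, -17.6,  61.8]), np.float64(-0.0006804671745168633))
28 [  86. -202.]
72 [  45. -159.]
34 [  17. -175.]
118 [55. 52.]
291 [-49.   3.]
153 [-29.  49.]
```

Shell B is in the tray, seen at board (45,−159). Shell D is next.

Call:
move_arm:
  targets:
    - [[6,-11,0],0]
    - [[6,-11,20],0]
    - [[6,-11,40],0]
    - [[6,-11,45],0]
    - [[6,-11,45],0]

```text
clock: 16.73
position: [434.8, -36.3, 44.2]
ee_rot: [0.671, 0.741, -0.001, -0.002]
force: [0.1, -0.9, -0.1]
width: 21.9
finger_force: 0.0
```

```bash
python3 -c "
from h import *
go(-56,-8,31)"
```

```text
clk 16.73 board xy [-52.8 -14.3] z 44.2 F [ 0.1 -0.9 -0.1] w 21.9 -> (array([ 6.2, -3.1, 13.2]), np.float64(0.0010998356040179402))
```

Call:
move_arm:
  targets:
    - [[7,-3,0],0]
    - [[7,-3,5],0]
    - [[7,-3,10],0]
    - [[7,-3,14],0]
    - [[7,-3,14],0]
    - [[2,-3,14],0]
    - [[-8,-2,14],0]
    - [[-20,0,14],0]

```text
clock: 17.4
position: [439.2, -57.7, 32.2]
ee_rot: [0.671, 0.741, -0.0, 0.0]
force: [-0.1, -0.1, 0.1]
width: 22.0
finger_force: 0.0
```

```bash
python3 -c "
from h import *
go(-42,-115,31)"
```

```text
clk 17.4 board xy [-50.5 -36. ] z 32.2 F [-0.1 -0.1  0.1] w 22.0 -> (array([-79. ,   8.4,   1.3]), np.float64(0.0014326338224881496))
```

Call:
move_arm:
  targets:
    - [[-12,1,1],0]
    - [[-24,2,1],0]
    - [[-36,4,1],0]
    - [[-48,5,1],0]
    - [[-60,6,1],0]
    - [[-72,8,1],0]
    - [[-79,8,1],0]
    - [[-79,8,1],0]

```text
clock: 18.07
position: [455.2, -136.8, 31.1]
ee_rot: [0.672, 0.74, -0.0, 0.0]
force: [0.3, -0.3, -0.1]
width: 22.1
finger_force: 0.0
```

Call:
move_arm:
  targets:
    - [[5,0,-40],0]
    - [[35,3,-65],0]
    - [[75,6,-65],0]
    - [[115,9,-65],0]
    - [[155,12,-65],0]
    - [[190,13,-65],0]
    - [[197,13,-65],0]
    - [[197,13,-65],0]

```text
clock: 18.73
position: [447.4, 64.6, 95.7]
ee_rot: [0.67, 0.743, -0.0, -0.0]
force: [-0.2, -0.5, 0.0]
width: 21.9
finger_force: 0.0
```

```bash
python3 -c "
from h import *
go(-29,82,31)
shells('t8')"
```

```text
clk 18.73 board xy [-30.5  84.9] z 95.7 F [-0.2 -0.5  0. ] w 21.9 -> (array([-3. ,  1.6, 64.7]), np.float64(0.005315316628812905))
148 [  -2. -202.]
69 [  45. -159.]
129 [55. 53.]
32 [ -20. -175.]
247 [ 8. 26.]
103 [ -46. -125.]
```

Call:
move_arm:
  targets:
    - [[-2,2,20],0.005]
    - [[-2,2,40],0.005]
    - [[-2,2,55],0.005]
    - [[-2,2,62],0.005]
    - [[-2,2,65],0.005]
    - [[-2,2,65],0.005]

```text
clock: 19.28
position: [450.2, 59.7, 30.5]
ee_rot: [0.674, 0.739, -0.001, -0.0]
force: [-0.2, 0.6, -0.6]
width: 21.8
finger_force: 0.0
```

```bash
python3 -c "
from h import *
go(-8,-115,31)"
```

```text
clk 19.28 board xy [-28.2  79.8] z 30.5 F [-0.2  0.6 -0.6] w 21.8 -> (array([-194.7,   21.4,   -0.5]), np.float64(-0.006019616144817608))
```

Call:
move_arm:
  targets:
    - [[-8,1,0],0]
    - [[-18,2,0],0]
    - [[-30,3,0],0]
    - [[-42,5,0],0]
    - [[-54,6,0],0]
    - [[-66,7,0],0]
    - [[-78,8,0],0]
    - [[-90,10,0],0]

```text
clock: 19.95
position: [469.6, -29.3, 31.8]
ee_rot: [0.674, 0.739, 0.0, 0.0]
force: [0.6, 1.6, 2.2]
width: 22.1
finger_force: 0.9
```

Call:
move_arm:
  targets:
    - [[-12,1,0],0]
    - [[-24,2,0],0]
    - [[-36,4,0],0]
    - [[-48,5,0],0]
    - [[-60,6,0],0]
    - [[-72,8,0],0]
    - [[-84,9,0],0]
    - [[-96,10,0],0]

```text
clock: 20.62
position: [488.1, -124.3, 31.0]
ee_rot: [0.673, 0.739, -0.0, 0.001]
force: [0.9, -0.5, -0.1]
width: 21.9
finger_force: 0.0
```

```bash
python3 -c "
from h import *
go(-8,-115,31)"
```

```text
clk 20.62 board xy [  -8.4 -107. ] z 31.0 F [ 0.9 -0.5 -0.1] w 21.9 -> (array([-8. ,  0.4,  0. ]), np.float64(-0.00383365077804676))
```

Next I'll finish the push, rise and go above the start point for shell A, at (55,82).

Call:
move_arm:
  targets:
    - [[-9,0,0],0]
    - [[-9,0,0],0]
    - [[5,0,-40],0]
    - [[35,12,-65],0]
    - [[75,25,-65],0]
    - [[115,40,-65],0]
    - [[150,55,-65],0]
    - [[188,63,-65],0]

```text
clock: 21.28
position: [534.0, 72.1, 96.3]
ee_rot: [0.673, 0.739, 0.0, 0.001]
force: [-0.3, -0.6, -0.8]
width: 22.0
finger_force: 0.0
```

Call:
move_arm:
  targets:
    - [[0,0,0],0]
    - [[0,0,15],0]
    - [[0,0,30],0]
    - [[0,0,30],0]

```text
clock: 21.62
position: [529.5, 70.5, 62.5]
ee_rot: [0.673, 0.74, -0.003, -0.003]
force: [-1.2, 0.3, 0.1]
width: 22.0
finger_force: 0.0
```

```bash
python3 -c "
from h import *
go(55,82,31)
shells('t9')"
```

```text
clk 21.62 board xy [51.8 82.9] z 62.5 F [-1.2  0.3  0.1] w 22.0 -> (array([-0.9,  3.5, 31.5]), np.float64(-0.003224131775047212))
35 [  79. -202.]
72 [  45. -159.]
84 [  -9. -127.]
46 [ -61. -202.]
97 [ -46. -125.]
```

Call:
move_arm:
  targets:
    - [[-1,3,10],0]
    - [[-1,3,20],0]
    - [[-1,3,27],0]
    - [[-1,3,31],0]
    - [[-1,3,31],0]
    - [[-1,3,31],0]

```text
clock: 22.17
position: [535.9, 69.5, 34.8]
ee_rot: [0.674, 0.739, -0.0, -0.0]
force: [0.2, 1.2, 0.6]
width: 22.2
finger_force: 0.0
```

```bash
python3 -c "
from h import *
go(22,-115,31)"
```

```text
clk 22.17 board xy [58.  81.3] z 34.8 F [0.2 1.2 0.6] w 22.2 -> (array([-196.4,  -35.1,    3.8]), np.float64(-0.0047253302390175556))
```

Call:
move_arm:
  targets:
    - [[0,-3,3],0]
    - [[-8,-4,3],0]
    - [[-18,-5,3],0]
    - [[-30,-6,3],0]
    - [[-42,-8,3],0]
    - [[-54,-10,3],0]
    - [[-66,-12,3],0]
    - [[-78,-14,3],0]

```text
clock: 22.83
position: [529.4, -10.9, 32.3]
ee_rot: [0.674, 0.739, 0.0, 0.0]
force: [0.2, -0.7, 0.6]
width: 22.0
finger_force: 0.2
```

Call:
move_arm:
  targets:
    - [[-12,-2,0],0]
    - [[-24,-4,0],0]
    - [[-36,-6,0],0]
    - [[-48,-8,0],0]
    - [[-60,-10,0],0]
    - [[-72,-12,0],0]
    - [[-84,-14,0],0]
    - [[-96,-16,0],0]

```text
clock: 23.5
position: [522.4, -107.5, 32.2]
ee_rot: [0.673, 0.739, 0.0, 0.0]
force: [0.7, 0.7, 3.4]
width: 22.0
finger_force: 1.4
```

```bash
python3 -c "
from h import *
go(22,-115,31)"
```

```text
clk 23.5 board xy [ 27.5 -93.6] z 32.2 F [0.7 0.7 3.4] w 22.0 -> (array([-21.4,  -5.4,   1.2]), np.float64(-0.004533861663852612))
```

Next I'll finish, rise and move clear to the dish side, then check.

Call:
move_arm:
  targets:
    - [[-11,-2,0],0]
    - [[-22,-4,0],0]
    - [[-22,-4,0],0]
    - [[-15,-4,-40],0]
    - [[20,-4,-80],0]
    - [[60,-4,-100],0]
    - [[100,-4,-120],0]
    - [[140,-4,-130],0]

```text
clock: 24.17
position: [507.9, 18.3, 159.8]
ee_rot: [0.674, 0.739, 0.001, 0.002]
force: [0.6, 0.2, -0.1]
width: 22.1
finger_force: 0.0
```

```bash
python3 -c "
from h import *
go(22,-115,31)
shells('t10')
im=snap('side','s10')['img'].astype(int)
print('opening z=65 in side',proj('s10',[[*bp(x,y),65] for x,y in((65,-106),(65,-178),(-65,-178),(-65,-106))]).round().tolist())
m=((im[:,:,0]-im[:,:,2]>35)&(im[:,:,1]<110)).astype(np.uint8);n,l,s,c=cv2.connectedComponentsWithStats(m)
for k in range(1,n):
    if s[k,4]>12 and 230<c[k][0]<370 and 180<c[k][1]<360: print(s[k].tolist(),loc(w('s10',[c[k]],20),*B).round(),loc(w('s10',[c[k]],73),*B).round())
a=cv2.imread('pics/t10.png')
"
```

```text
clk 24.17 board xy [25.2 33. ] z 159.8 F [ 0.6  0.2 -0.1] w 22.1 -> (array([-147.9,   -2.8,  128.9]), np.float64(-0.006015328962162503))
29 [ -52. -202.]
opening z=65 in side [[323.0, 259.0], [331.0, 280.0], [280.0, 291.0], [274.0, 269.0]]
[346, 180, 6, 3, 18] [[249. 233.]] [[225. 173.]]
[246, 216, 76, 34, 1179] [[26. 57.]] [[15.  6.]]
[248, 235, 6, 16, 22] [[-106.   37.]] [[-110.  -13.]]
[271, 244, 14, 5, 40] [[-34.  10.]] [[-42. -39.]]
[275, 260, 49, 12, 117] [[  6. -74.]] [[  -5. -119.]]
[307, 277, 12, 8, 33] [[  29. -129.]] [[  18. -170.]]
[293, 281, 11, 5, 28] [[  -8. -130.]] [[ -18. -171.]]
[279, 282, 10, 7, 29] [[ -46. -127.]] [[ -54. -168.]]
[263, 288, 88, 30, 1071] [[  -1. -196.]] [[ -11. -234.]]
```

The side view shows three shells at tray depth, at (29,−129), (−8,−130) and (−46,−127). The arm blocks the top view, so I'll move it aside and check once more.

Call:
move_arm:
  targets:
    - [[35,-20,-20],0]
    - [[75,-40,-30],0]
    - [[115,-60,-30],0]
    - [[150,-80,-30],0]
    - [[190,-100,-30],0]
    - [[230,-120,-30],0]
    - [[230,-120,-30],0]
    - [[230,-120,-30],0]

```text
clock: 24.93
position: [363.7, 237.2, 186.4]
ee_rot: [0.672, 0.741, -0.0, -0.001]
force: [0.3, -0.1, -0.6]
width: 22.0
finger_force: 0.0
```

```bash
python3 -c "
from h import *
go(22,-115,31)
shells('t11')
a=cv2.imread('pics/t11.png').astype(int)
f=lambda t:t[:, :]
m=((a[:,:,2]-a[:,:,0]>45)&(a[:,:,1]<120)).astype(np.uint8);n,l,s,c=cv2.connectedComponentsWithStats(m)
for k in range(1,n):
    b20=loc(w('t11',[c[k]],20),*B)[0]
    if s[k,4]>12 and abs(b20[0])<130 and -260<b20[1]<-60: print(s[k,4],'z20',b20.round(),'z35',loc(w('t11',[c[k]],35),*B)[0].round())
"
```

```text
clk 24.93 board xy [-97.  264.9] z 186.4 F [ 0.3 -0.1 -0.6] w 22.0 -> (array([-380.1,  119. ,  155. ]), np.float64(0.0005893502942884155))
157 [  -2. -202.]
67 [  45. -159.]
105 [  29. -126.]
32 [ -18. -175.]
99 [  -9. -128.]
110 [ -47. -126.]
65 z20 [  46. -174.] z35 [  46. -169.]
62 z20 [  29. -140.] z35 [  29. -136.]
50 z20 [ -11. -146.] z35 [ -11. -142.]
72 z20 [ -52. -140.] z35 [ -51. -136.]
```

All four shells lie in the tray, the front is closed, and the arm is clear.

```bash
python3 -c "
from workcell import *
print(finish_job())"
```

```text
the job is handed in; nothing more can be done
None
```

I pushed the tray home, swept all four walnut half shells through the opening into it, and handed the job in at about 25 s; the camera check just before showed all four in the tray, but no verdict came back.

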